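# Run the funnel board out over the beaker and hold it for clamping

### The arm

A 6-joint arm with a two-finger parallel gripper is mounted at the origin on the work surface. World frame = base frame: x ahead of the robot, y to its left, z up, the work surface at z = 0. Lengths are in m, angles in rad, forces in N, time in s.
With the tool pointing down it reaches from about 0.325 to 0.9 m from the base axis. Payload 3.5 kg.
Tool frame: the origin (TCP) lies between the finger pads; the fingertips stand 17 mm ahead of it and the grasp point (between the pads) lies 2 mm behind it; z points along the fingers, y is the direction in which the jaws open and shut (so a half turn about z gives the same grasp; the last joint's range is limited). The gripper opens to 85 mm and grips with 20 to 120 N. Pads are 22 mm wide; open, the fingers measure 114 mm over their backs; the gripper's body (76 mm by 85 mm) begins 54 mm behind the grasp point. The pads swing forward as they close: fully open they stand 13 mm farther back than shut.
Start: joints at [1.2, 0.276, -0.026, 1.268, 0, 1.467], TCP at [0.165, 0.603, 0.248] pointing down, gripper open.
Joint ranges: [-3.12, 3.12], [-0.85, 1.88], [-1.08, 1.24], [-1.95, 2.15], [-1.57, 1.53], [-3.14, 3.14]. Speed limits (rad/s): [2.57, 2.57, 3.14, 3.14, 3.14, 3.14].

### API

Orientations are given as a rotation vector (axis times angle).
In Python, from station import arm gives the robot as it stands. The module is installed in compiled form; this text tells all that it offers. Calls block until the motion is done:
- arm.move_pose(position, orientation): joint-space move of the TCP to a pose.
- arm.move_straight(position, attitude=None, max_speed=0.15, max_force=None): straight line of the TCP; attitude=None keeps the orientation; max_speed is the mean speed in m/s. With max_force (N) it stops when the force on the tool has changed by that much, and returns True; else False.
- arm.move_joints(angles): joint-space move.
- arm.command_gripper(opening): finger opening in m; the grip force is fixed at half the most; returns when the fingers have stopped.
- arm.hold(seconds).
- arm.inverse_kinematics(position, orientation): joint angles nearest the present ones, or None.
- arm.read_state(): the state.
- arm.get_image(name): name is "side" or "top"; returns (picture, depth): 400x640x3 uint8, blue, green, red; 400x640 float32, m along the optical axis (not along the pixel's ray), 0 where there is no reading.
- arm.camera_model(name): a dict with "mtx" (3x3 intrinsics, pixels), "D" ([k1, k2, p1, p2, k3] as OpenCV has them; the pictures are not rectified), "R" (3x3) and "t" (3): a world point X has camera coordinates R X + t. Camera axes: x right, y down, z forward; pixel columns grow to the right and rows downward; lengths in m; the calibration is good to about 2 mm. A picture is of the moment at which its call begins. camera_model takes no time and is no camera call.
A pose or a line that the arm cannot do raises arm.Unreachable and nothing moves.
- arm.job_done(): hands the job in, once; it reports no verdict.
The state is a dict: "time_s": time; "joint_positions": joint angles; "qd": joint speeds; "joint_efforts": joint torques, N m; "ee_pos": TCP position; "orientation": TCP orientation; "ft_force": force on the tool from outside, world axes, zero at the start; "moment": the same for the moment, N m; "grip_width": finger opening in m.
Only numpy, scipy, OpenCV 4.12 (cv2) and the standard library are available. Lean on these libraries where they do the work, as an engineer would, in place of code of your own. Each camera call takes 0.05 s, during which the arm holds its last target.

### The job

Clear the funnel board first: take the brass weight with the blue band off it and lower it, without dropping it, into its own blue-dotted socket in the wooden weight base. Then slide the board outward along the steel riser (the grey cleat at its tail is the grip), flat and square to the riser, until the red line lies right over the riser's edge and the blue funnel's stem is above the beaker. So far out the board would tip, so finish still holding its tail, with the board level, still and resting on the riser, ready for me to fit the clamp; keep the funnel in its hole and leave the beaker, the other weights, the clamp and the meter where they are.

Things in the scene. Friction and masses are not known exactly. Their poses are not given: they have to be found in the camera images.
- weight (a point): Brass cylinder weight (200 g) with a blue band, standing upright on the funnel board between its red line and its funnel (it is on the part that will overhang). This point is its centre, half-way up: 29 mm above its foot. Body 27 mm across and 44 mm high, above it a knob 16 mm across; 58 mm high over all. z is its axis, up. Hold it by the upper part of the body (about 36 mm above the foot), so that the fingertips stay clear of the base when its foot is in the socket.
- weight_foot (a point): Centre of the underside of that weight.
- w200: The same weight with the blue band; origin at the centre of its underside.
- slot (a point): Centre of the floor of the weight's own socket, the middle one of three round sockets in the wooden weight base (160 x 80 x 28 mm, fixed to the bench; the base's long side is this frame's x, z up). The socket is marked by blue dots, is 32 mm across and 10 mm deep; its floor is 18 mm above the bench and the base's top 28 mm above the bench.
- slot_500 (a point): Centre of the floor of the larger empty socket with red dots (42 mm across, 54 mm from the blue one, along -x of the slot frame). It belongs to another weight: leave it empty.
- w100: Small brass weight with a yellow band (21 mm across, 47 mm high) standing in its own socket of the base, 46 mm from the blue one along +x of the slot frame. Origin at its foot. Leave alone.
- stand: Stainless bench riser, fixed: top plate 300 x 200 mm, its upper face 160 mm above the bench, on four legs. Origin on the bench under its middle; +x is the outward direction in which the board is slid.
- stand_edge (a point): Middle of the riser's outward edge, at the height of its upper face: 150 mm along the riser's x from its middle. Axes as the riser's: x outward, y along the edge, z up.
- board: Funnel board, a loose white plastic plate 360 x 130 x 12 mm lying on the riser, partly overhanging its outward edge (by 80 to 130 mm at the start). Origin at the centre of its underside; +x points to its outer end. A funnel hole 40 mm across lies at x = 120 mm. About 0.6 kg; its balance point lies near its middle, so with the red line over the edge it tips unless held.
- board_line (a point): Middle of the red line across the board, on the board's underside: 225 mm from its outer end, 45 mm behind its middle. Axes as the board's. When it lies over the riser's edge the board overhangs 225 mm.
- cleat (a point): Centre of the grey upright cleat screwed across the board's tail end: 16 mm thick (board's x), 130 mm long (board's y), 42 mm high, from 12 to 54 mm above the board's underside. This point is half-way up, 33 mm above the underside and 172 mm behind the board's middle. Axes as the board's. Grip it across its thickness.
- funnel: Blue filter funnel hanging loose in the board's hole by its seat collar: rim 92 mm across, 58 mm above the board's upper face, stem reaching 60 mm below the board's underside. Origin on its axis, at the board's upper face.
- funnel_tip (a point): Lower end of the funnel's stem, on its axis (72 mm below the funnel's origin).
- beaker: Small glass beaker standing on the bench out from the riser's edge: 68 mm across, 80 mm high; origin at the centre of its underside. It is under the funnel when the red line lies over the edge. Leave alone.
- w500: Large brass weight with a red band (38 mm across, 69 mm high) standing on the pan of the balance at the right; origin at its foot. Leave alone.
- clamp: Grey screw clamp lying on the bench beyond the riser; leave alone.
- meter: Hand-held water meter, grey, 185 x 78 x 35 mm, lying on the bench; leave alone.

How it is judged:
On the way, in this order (a step that is already met when the one before it is completed fails the run):
1. the blue-banded weight stands released in its own blue-dotted socket (horizontal distance between weight_foot and slot below 0.005 m and z of weight_foot in the frame of slot below 0.003 m and angle between weight's own z axis and vertical below 0.08 rad and contact force between the fingers and w200 below 0.05 N), for 0.2 s.
2. the board lies with its red line over the riser's edge, held by the fingers (x of board_line in the frame of stand_edge between -0.006 and 0.006 m and z of board_line in the frame of stand_edge between -0.004 and 0.004 m and angle between the x axis of board_line and the x axis of stand_edge, either way round below 0.07 rad and angle between board_line's own z axis and vertical below 0.035 rad and horizontal distance between funnel_tip and beaker below 0.025 m and contact force between the fingers and board above 1 N and contact force between board and stand above 0.3 N), for 0.2 s.
At the end, for the whole second after the job is handed in: Weight upright, released, on its socket floor (5 mm). Red line within 6 mm of the riser edge; board square within 4 deg, level within 2 deg, still, resting on the riser and held by the fingers, nothing else carrying it; funnel seated, its stem within 25 mm of the beaker axis (all of step 1 and all of step 2 and linear speed of board below 0.02 m/s and contact force between each of board, funnel and beaker below 0.05 N and contact force between board and w200 below 0.05 N and angle between funnel_tip's own z axis and vertical below 0.06 rad); the arm keeps its last pose, push and grip.
It fails at once if the board tips by more than 8 degrees (angle between board_line's own z axis and vertical above 0.14 rad).
It fails at once if the funnel is knocked over or lifted out of its hole (angle between funnel_tip's own z axis and vertical above 0.25 rad or z of funnel in the frame of board above 0.022 m).
It fails at once if the blue-banded weight is let fall (more than about 15 mm) (linear speed of w200 above 0.55 m/s and contact force between the fingers and w200 below 0.01 N).
It fails at once if the beaker, another weight, the clamp or the meter is pushed away or knocked over (distance of any of beaker, w100 from where it was at the start of the episode above 0.015 m or distance of w500 from where it was at the start of the episode above 0.02 m or distance of any of clamp, meter from where it was at the start of the episode above 0.03 m).
It also fails if it takes over 58 s, if anything falls off the work surface, if the arm or the gripper's body presses on something with over 40 N, if the wrist force passes 120 N, or if a joint passes its speed limit or range.

## Working session

There is one attempt and no reset: what is moved stays moved. The work goes in short steps, each a Python script; the robot and the scene stay as the last script left them, time stands still between calls to the robot, and variables do not carry over. Pictures are saved under pics/ and viewed, and the job is handed in when it is done.

```bash
mkdir -p pics
python3 - <<'E'
from station import arm
import cv2,numpy as np
for n in("side","top"):
    im,d=arm.get_image(n); cv2.imwrite(f"pics/{n}0.png",im); np.savez(f"{n}0.npz",im=im,d=d)
    c=arm.camera_model(n); print(n,{k:np.round(v,4).tolist() for k,v in c.items()}, -np.array(c["R"]).T@c["t"])
s=arm.read_state();print({k:np.round(v,3).tolist() for k,v in s.items()})
E
```

```text
side {'mtx': [[454.3683, 0.0, 318.0644], [0.0, 454.3683, 204.7567], [0.0, 0.0, 1.0]], 'D': [-0.1289, 0.0, 0.0, 0.0, 0.0], 'R': [[0.8101, -0.5863, -0.0054], [-0.3325, -0.4518, -0.8278], [0.4829, 0.6724, -0.5609]], 't': [-0.5362, 0.297, 1.1185]} [-0.0070213  -0.93230957  0.87037678]
top {'mtx': [[483.3974, 0.0, 315.1749], [0.0, 483.3974, 195.9205], [0.0, 0.0, 1.0]], 'D': [-0.1245, 0.0, 0.0, 0.0, 0.0], 'R': [[0.0271, -0.9996, 0.0108], [-0.9971, -0.0278, -0.0702], [0.0705, -0.0089, -0.9975]], 't': [-0.0974, 0.617, 1.4001]} [ 0.51917023 -0.06777684  1.44092871]
{'time_s': 0.1, 'joint_positions': [1.2, 0.277, -0.028, 1.268, -0.0, 1.467], 'qd': [0.001, -0.002, 0.002, -0.001, 0.0, 0.002], 'joint_efforts': [0.001, -44.671, 29.613, 0.008, -0.0, 0.0], 'ee_pos': [0.165, 0.602, 0.247], 'orientation': [-0.419, -3.113, 0.003], 'ft_force': [0.077, -0.56, -0.281], 'moment': [0.046, -0.003, 0.038], 'grip_width': 0.085}
```

View pics/side0.png

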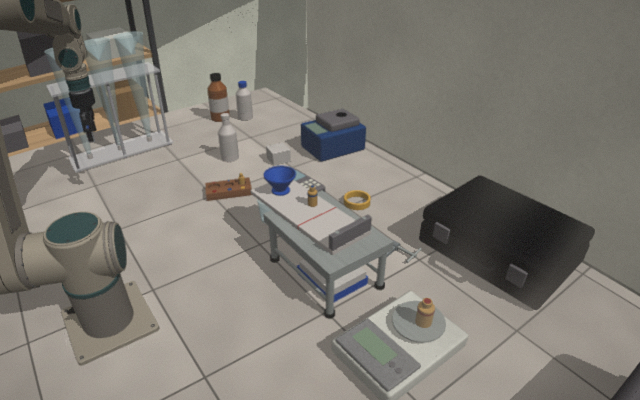

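View pics/top0.png

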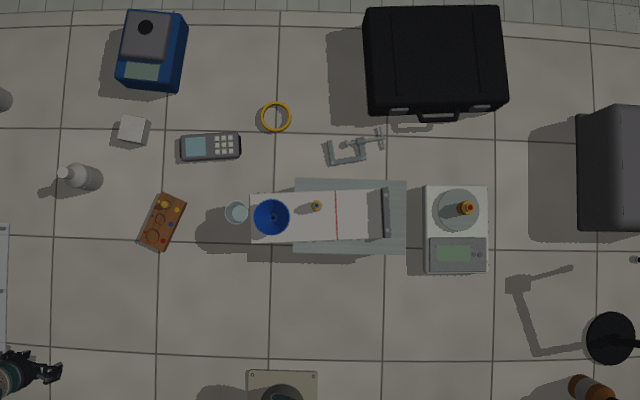

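View enlargements.

The top view shows the base (160,222), beaker (236,212), board (250–390, 212) with funnel (271,217), weight (316,206), red line (337,215) and cleat (386,212). Outward is about world +y. I'll zoom in next.

Run:
```python
import cv2,numpy as np
t=np.load("top0.npz")["im"];s=np.load("side0.npz")["im"]
cv2.imwrite("pics/t1.png",cv2.resize(t[165:265,225:415],(798,420),interpolation=cv2.INTER_CUBIC))
cv2.imwrite("pics/t2.png",cv2.resize(t[180:260,125:255],(780,480),interpolation=cv2.INTER_CUBIC))
cv2.imwrite("pics/s1.png",cv2.resize(s[155:285,195:405],(798,494),interpolation=cv2.INTER_CUBIC))
```

```text
(no output)
```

View pics/t1.png

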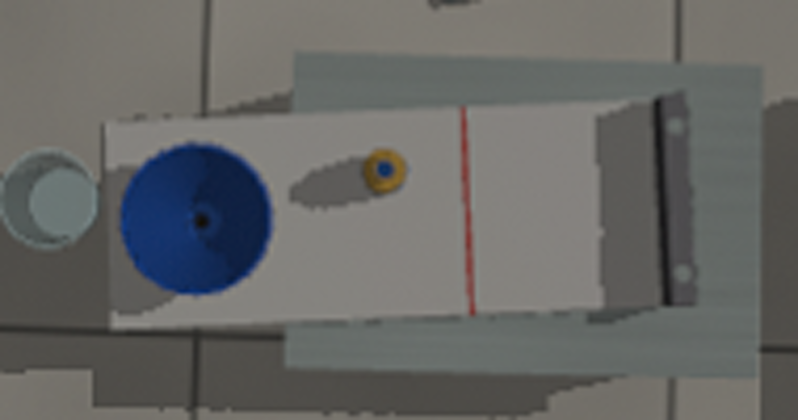

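View pics/t2.png

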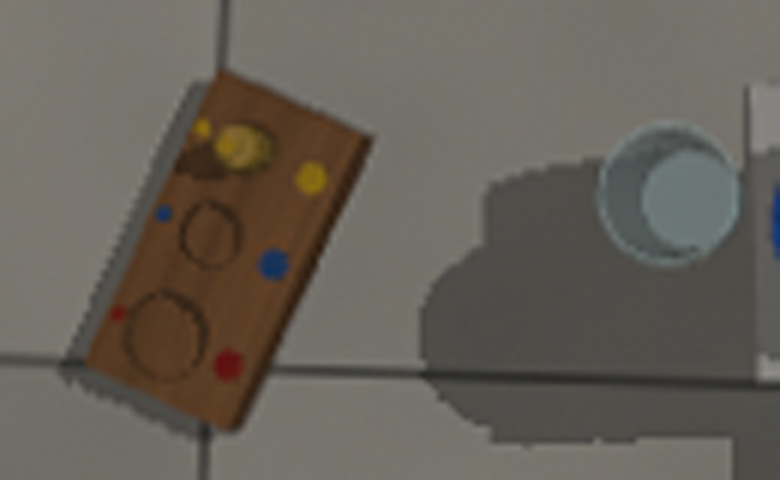

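View pics/s1.png

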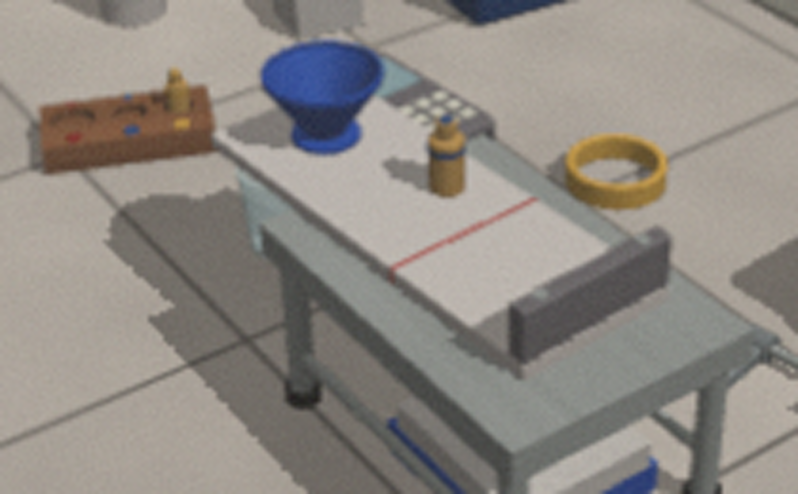

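```bash
cat > h.py <<'E'
import cv2,numpy as np
from station import arm
def ray(n,uv):
    c=arm.camera_model(n);K=np.array(c["mtx"]);D=np.array(c["D"]);R=np.array(c["R"]);t=np.array(c["t"])
    p=cv2.undistortPoints(np.array(uv,float).reshape(-1,1,2),K,D).reshape(-1,2)
    d=np.c_[p,np.ones(len(p))]@R
    return -R.T@t,d
def cast(n,uv,z):
    o,d=ray(n,uv); return o+d*((z-o[2])/d[:,2])[:,None]
def tri(ut,us):
    o1,d1=ray("top",ut);o2,d2=ray("side",us);out=[]
    for a,b in zip(d1,d2):
        s=np.linalg.lstsq(np.c_[a,-b],o2-o1,rcond=None)[0]
        p,q=o1+a*s[0],o2+b*s[1]; out.append(np.r_[(p+q)/2,np.linalg.norm(p-q)])
    return np.array(out)
def t1(x,y): return ((x+.5)/4.2-.5+225,(y+.5)/4.2-.5+165)
def t2(x,y): return ((x+.5)/6-.5+125,(y+.5)/6-.5+180)
def s1(x,y): return ((x+.5)/3.8-.5+195,(y+.5)/3.8-.5+155)
def blobs(im,lo,hi,roi,amin=2):
    x0,y0,x1,y1=roi;m=cv2.inRange(cv2.cvtColor(im[y0:y1,x0:x1],cv2.COLOR_BGR2HSV),lo,hi)
    n,l,s,c=cv2.connectedComponentsWithStats(m)
    return [(c[i]+[x0,y0],s[i,4],s[i,:4]+[x0,y0,0,0]) for i in range(1,n) if s[i,4]>=amin]
E
cat > m.py <<'E'
from h import *
np.set_printoptions(precision=4,suppress=True)
T=np.load("top0.npz")["im"];S=np.load("side0.npz")["im"]
print("blue top");[print(b) for b in blobs(T,(100,90,40),(130,255,255),(125,165,415,265))]
print("blue side");[print(b) for b in blobs(S,(100,90,40),(130,255,255),(195,155,405,225))]
print("red top");[print(b) for b in blobs(T,(0,120,50),(6,255,255),(125,165,415,265))]
print("red side");[print(b) for b in blobs(S,(0,120,50),(6,255,255),(195,155,405,285))]
print("weight knob",tri([t1(384,169)],[s1(448,121)]))
print("funnel rim",cast("top",[t1(196,218)],.230))
print("line ends",tri([t1(463,107),t1(472,315)],[s1(536,199),s1(391,269)]))
print("line cast .172",cast("top",[t1(463,107),t1(472,315)],.172))
print("cleat top ends",tri([t1(676,94),t1(683,304)],[s1(662,234),s1(518,305)]))
print("cleat cast .214",cast("top",[t1(676,94),t1(682,304)],.214))
print("outer corners .172",cast("top",[t1(104,122),t1(112,328)],.172))
print("stand corners .160",cast("top",[t1(294,52),t1(285,366),t1(763,67),t1(758,378)],.160))
print("socket .028",cast("top",[t2(211,236)],.028), "500",cast("top",[t2(166,335)],.028))
print("dots",tri([t2(163,214),t2(273,264)],[s1(127,98),s1(131,130)]), cast("top",[t2(163,214),t2(273,264)],.028))
print("base corners .028",cast("top",[t2(220,72),t2(372,138),t2(234,432),t2(85,362)],.028))
print("beaker base", cast("top",[t2(692,200)],0), "rim",cast("top",[t2(670,195)],.08))
print("w100 top",tri([t2(242,146)],[s1(175,74)]))
d=np.load("top0.npz")["d"]
def dep(n,u,v):
    d=np.load(n+"0.npz")["d"];o,r=ray(n,[(u,v)]);return o+r[0]*d[int(round(v)),int(round(u))]
for nm,p in dict(board=t1(340,250),stand=t1(730,200),cleat=t1(680,200),weight=t1(384,169),base=t2(240,240),sock=t2(211,236)).items(): print(nm,dep("top",*p))
E
python3 m.py
```

```text
blue top
(array([271.2569, 216.8108]), np.int32(1020), array([254, 199,  36,  36]))
(array([316., 205.]), np.int32(9), array([315, 204,   3,   3]))
(array([151.5, 215.5]), np.int32(4), array([151, 215,   2,   2]))
(array([170.    , 223.5714]), np.int32(14), array([168, 222,   5,   4]))
blue side
(array([326.9254, 156.5224]), np.int32(67), array([319, 155,  21,   6]))
(array([279.6735, 178.5165]), np.int32(637), array([264, 166,  32,  29]))
(array([229., 189.]), np.int32(3), array([228, 189,   3,   1]))
red top
(array([335., 197.]), np.int32(9), array([335, 193,   1,   9]))
(array([335. , 205.5]), np.int32(4), array([335, 204,   1,   4]))
(array([336. , 219.5]), np.int32(10), array([336, 215,   1,  10]))
(array([336. , 227.5]), np.int32(4), array([336, 226,   1,   4]))
(array([144.5, 231.5]), np.int32(4), array([144, 231,   2,   2]))
(array([162.5   , 240.2222]), np.int32(18), array([161, 238,   4,   5]))
(array([337., 238.]), np.int32(3), array([337, 237,   1,   3]))
red side
(array([213.875, 190.875]), np.int32(8), array([213, 190,   3,   3]))
weight knob [[ 0.5838 -0.0822  0.2282  
[... 438 characters left out ...]
0 [[ 0.6587 -0.0231  0.16  ]
 [ 0.4604 -0.0233  0.16  ]
 [ 0.6577 -0.3222  0.16  ]
 [ 0.4601 -0.3221  0.16  ]]
socket .028 [[0.5383 0.3762 0.028 ]] 500 [[0.489  0.3967 0.028 ]]
dots [[0.5489 0.4013 0.0259 0.0011]
 [0.5256 0.3447 0.0271 0.0001]] [[0.5484 0.4009 0.028 ]
 [0.5255 0.3444 0.028 ]]
base corners .028 [[0.6192 0.3755 0.028 ]
 [0.5888 0.2978 0.028 ]
 [0.4427 0.3605 0.028 ]
 [0.4743 0.4371 0.028 ]]
beaker base [[0.5639 0.1426 0.    ]] rim [[0.5635 0.1414 0.08  ]]
w100 top [[0.5806 0.352  0.0643 0.0018]]
board [ 0.534  -0.0559  0.172 ]
stand [ 0.5723 -0.3021  0.1606]
cleat [ 0.5692 -0.2615  0.2152]
weight [ 0.5824 -0.0814  0.2286]
base [0.5369 0.3642 0.0191]
sock [0.5385 0.3799 0.0161]
```

```bash
cat > m2.py <<'E'
from h import *
np.set_printoptions(precision=4,suppress=True)
T=np.load("top0.npz")["im"]
print("weight",cast("top",[(316,205),t1(384,169)],.230),"w100",cast("top",[t2(242,146)],.065))
cr=T[205:240,140:175]
cv2.imwrite("pics/sock.png",cv2.resize(cv2.convertScaleAbs(cr,alpha=2),(595,595),interpolation=cv2.INTER_CUBIC))
cr=T[195:215,300:330]
cv2.imwrite("pics/wt.png",cv2.resize(cv2.convertScaleAbs(cr,alpha=2),(600,400),interpolation=cv2.INTER_CUBIC))
E
python3 m2.py
```

```text
weight [[ 0.582  -0.0812  0.23  ]
 [ 0.5824 -0.0814  0.23  ]] w100 [[0.5813 0.3514 0.065 ]]
```

View pics/sock.png

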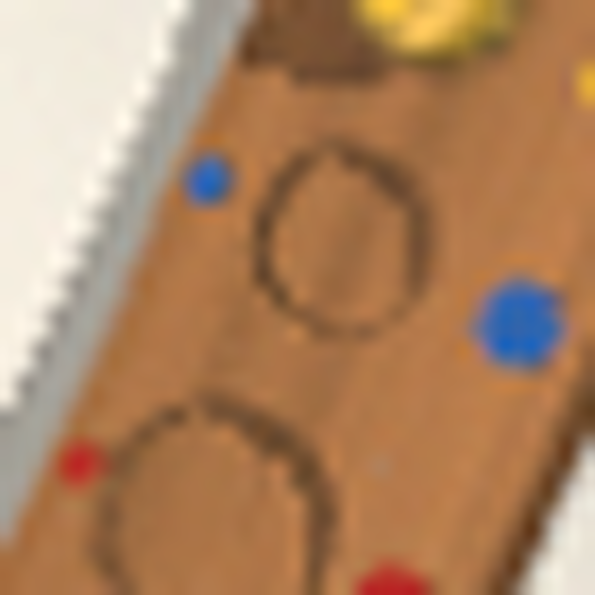

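View pics/wt.png

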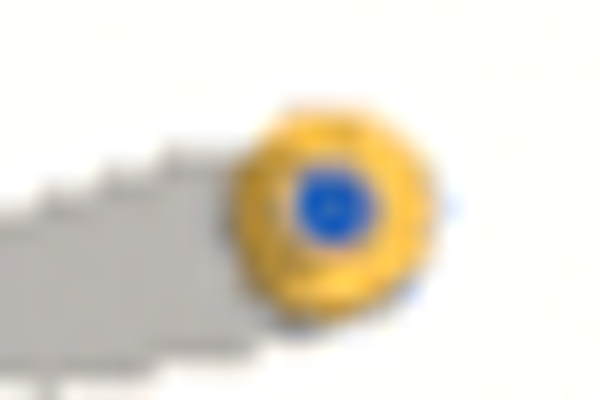

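```bash
cat > m3.py <<'E'
from h import *
np.set_printoptions(precision=4,suppress=True)
print(cast("top",[(159.65,218.62)],.028))
from scipy.spatial.transform import Rotation as Ro
def down(a,base=None):
    y=np.array([np.cos(a),np.sin(a),0]);z=np.array([0,0,-1.]);x=np.cross(y,z)
    return Ro.from_matrix(np.c_[x,y,z]).as_rotvec()
W=(.5826,-.0814);S=(.5383,.3762)
for nm,p,a0 in (("W",(*W,.30),0),("Wp",(*W,.206),0),("S",(*S,.33),np.pi/2-.403),("S2",(*S,.052),np.pi/2-.403),("C",(.570,-.2612,.28),np.pi/2+.068),("C2",(.5637,-.150,.198),np.pi/2)):
    for k in(0,np.pi): print(nm,k,arm.inverse_kinematics(p,down(a0+k)))
E
python3 m3.py
cat >> h.py <<'E'
from scipy.spatial.transform import Rotation as Ro
def down(a):
    y=np.array([np.cos(a),np.sin(a),0]);z=np.array([0,0,-1.]);x=np.cross(y,z)
    return Ro.from_matrix(np.c_[x,y,z]).as_rotvec()
np.set_printoptions(precision=4,suppress=True)
def st(m=""):
    s=arm.read_state();print(m,"t",round(s["time_s"],2),"p",np.round(s["ee_pos"],4),"F",np.round(s["ft_force"],2),"M",np.round(s["moment"],2),"w",round(s["grip_width"],4))
def shot(n,f,roi=None,k=1):
    im,d=arm.get_image(n);np.savez(f+".npz",im=im,d=d)
    if roi: im=im[roi[1]:roi[3],roi[0]:roi[2]]
    cv2.imwrite(f"pics/{f}.png",cv2.resize(cv2.convertScaleAbs(im,alpha=1.4),None,fx=k,fy=k,interpolation=cv2.INTER_CUBIC))
E
```

```text
[[0.5392 0.3765 0.028 ]]
W 0 [-0.2487  0.1892 -0.0284  1.3532  0.      1.3221]
W 3.141592653589793 [-0.2487  0.1892 -0.0284  1.3532  0.     -1.8195]
Wp 0 [-0.2487  0.237  -0.1687  1.1651  0.      1.3221]
Wp 3.141592653589793 [-0.2487  0.237  -0.1687  1.1651  0.     -1.8195]
S 0 [0.5116 0.3066 0.1834 1.4476 0.     0.9146]
S 3.141592653589793 [ 0.5116  0.3066  0.1834  1.4476 -0.     -2.227 ]
S2 0 [ 0.5116  0.4848 -0.1682  0.9178  0.      0.9146]
S2 3.141592653589793 [ 0.5116  0.4848 -0.1682  0.9178 -0.     -2.227 ]
C 0 [-0.5327  0.2661  0.0268  1.3314  0.     -0.6007]
C 3.141592653589793 [-0.5327  0.2661  0.0268  1.3314  0.      2.5408]
C2 0 [-0.3709  0.2341 -0.1901  1.1466  0.     -0.3709]
C2 3.141592653589793 [-0.3709  0.2341 -0.1901  1.1466  0.      2.7707]
```

Run:
```python
from h import *
W=np.array([.5825,-.0814]);a=np.pi/2-.403
arm.move_pose((*W,.31),down(a)); st("above")
arm.command_gripper(.06)
arm.move_straight((*W,.206),max_speed=.12,max_force=15); st("down")
arm.command_gripper(.0); st("grip")
shot("side","g1",(195,120,405,260),3.5);shot("top","g1t",(225,165,415,265),4)
```

```text
above t 2.92 p [ 0.5826 -0.0806  0.3099] F [-0.37 -0.48  0.51] M [-0.02 -0.04  0.02] w 0.0854
down t 4.32 p [ 0.5832 -0.0816  0.2069] F [ 0.06  0.61 -0.58] M [ 0.05 -0.03 -0.03] w 0.0605
grip t 4.72 p [ 0.5832 -0.0817  0.2072] F [1.57 0.58 4.71] M [-0.04  0.09 -0.02] w 0.0242
```

View pics/g1.png

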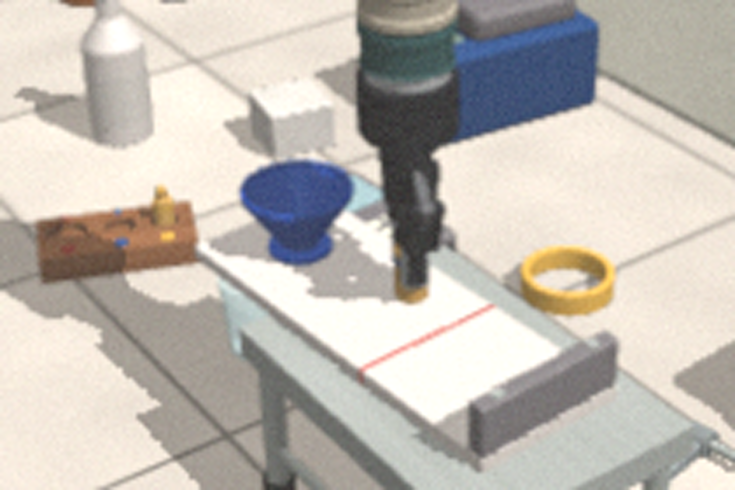

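The side view shows the weight between the fingers (≈410,280), with funnel and board undisturbed. I'll lift a little and check it's held.

Run:
```python
from h import *
p=arm.read_state()["ee_pos"]
arm.move_straight((p[0],p[1],.33),max_speed=.1); st("lift")
shot("side","g2",(250,80,380,220),4);shot("top","g2t",(225,165,415,265),4)
```

```text
lift t 6.22 p [ 0.5828 -0.0815  0.329 ] F [ 0.21  0.16 -2.53] M [-0.07 -0.05 -0.  ] w 0.0243
```

View pics/g2.png

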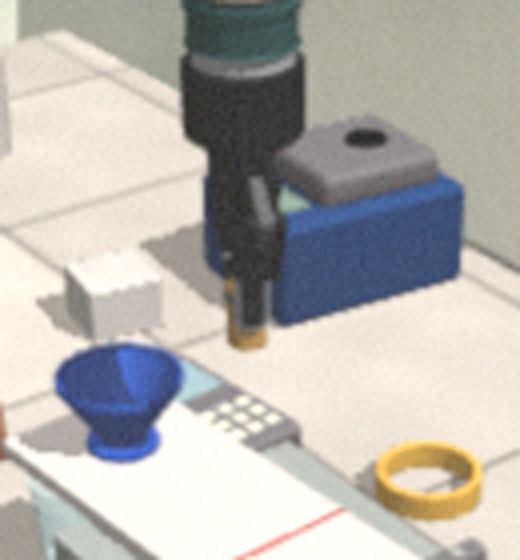

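Held: the weight is upright in the fingers with the foot at (247,345), and the force is about −2.5 N. Next, the socket.

Run:
```python
from h import *
S=np.array([.539,.3764]);a=np.pi/2-.403
arm.move_pose((*S,.33),down(a)); st("above")
arm.move_straight((*S,.085),max_speed=.15); arm.hold(.2); st("hover")
shot("side","p1",(195,130,325,230),6);shot("top","p1t",(125,180,255,260),6)
```

```text
above t 8.0 p [0.5396 0.3753 0.33  ] F [ 0.09  0.19 -1.42] M [-0.05  0.03 -0.06] w 0.0243
hover t 9.98 p [0.5394 0.3767 0.0857] F [-0.16 -1.02 -1.22] M [-0.06 -0.   -0.02] w 0.0245
```

View pics/p1.png

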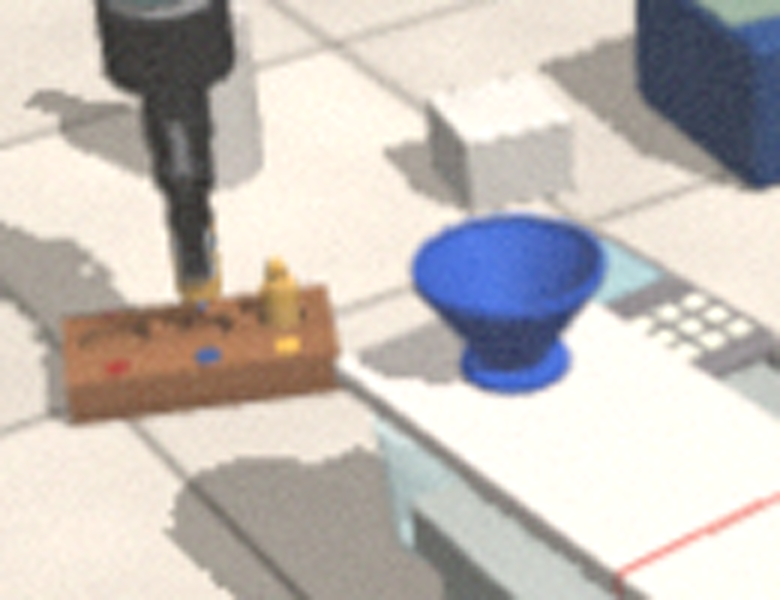

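View pics/p1t.png

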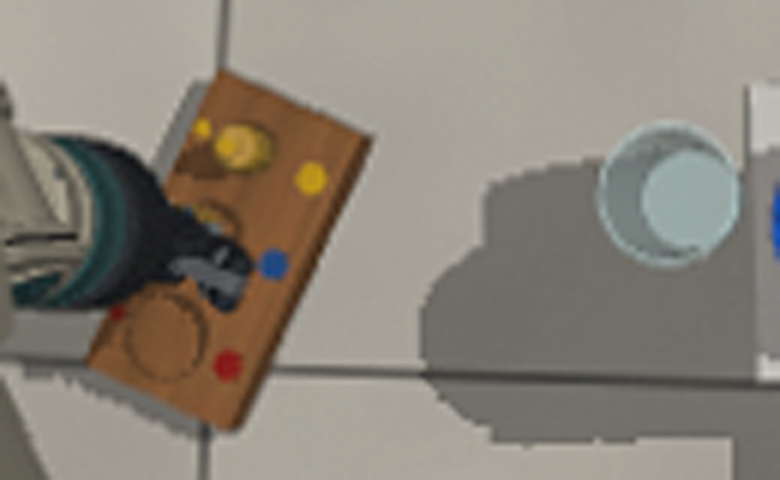

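The weight hovers over the blue socket: its foot is at (197,300) in the side view, and in the top view the brass is just visible over the socket (215,215). Guarded descent.

Run:
```python
from h import *
S=np.array([.539,.3764])
arm.move_straight((*S,.068),max_speed=.06)
r=arm.move_straight((*S,.0505),max_speed=.02,max_force=5); print(r);st("low")
shot("side","p2",(195,130,325,230),6)
```

```text
True
low t 11.22 p [0.5388 0.3763 0.0532] F [ 0.4  -0.37  4.69] M [-0.08  0.04  0.02] w 0.024
```

View pics/p2.png

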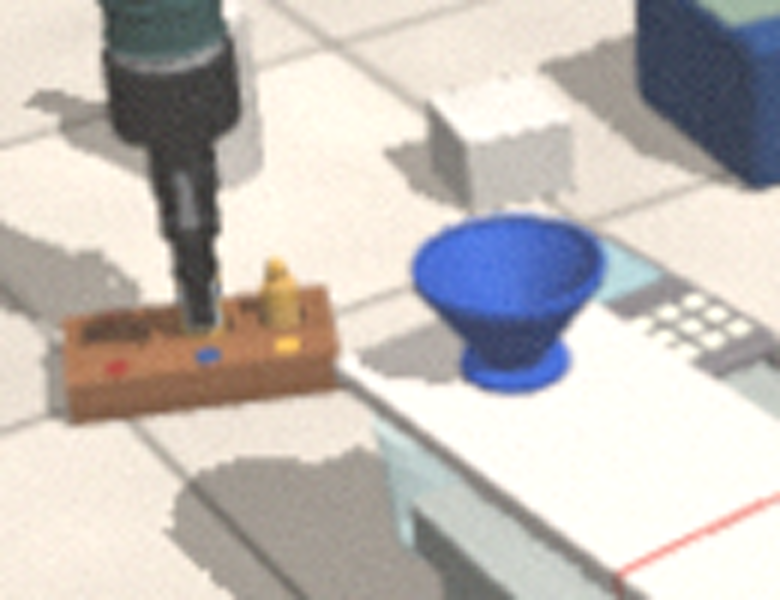

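The foot height is 0.053−0.035 = 0.018 m, which matches the socket floor. Release and retreat.

Run:
```python
from h import *
S=np.array([.539,.3764])
arm.command_gripper(.055); st("open")
arm.move_straight((*S,.20),max_speed=.12); st("up")
C=np.array([.570,-.2612]);
arm.move_pose((.57,.1,.36),down(np.pi/2));
arm.move_pose((*C,.29),down(np.pi/2+.068)); st("cleat")
shot("side","p3",(195,155,325,235),6);shot("top","p3t",(125,180,255,260),6)
```

```text
open t 11.68 p [0.5372 0.3754 0.0512] F [-0.11  0.24 -0.66] M [-0.1  -0.06 -0.01] w 0.0552
up t 13.06 p [0.5384 0.376  0.1988] F [-0.27 -0.03  0.12] M [ 0.01 -0.01  0.  ] w 0.055
cleat t 15.65 p [ 0.5705 -0.2601  0.2903] F [-1.06  0.36 -0.29] M [-0.    0.03 -0.05] w 0.0549
```

View pics/p3.png

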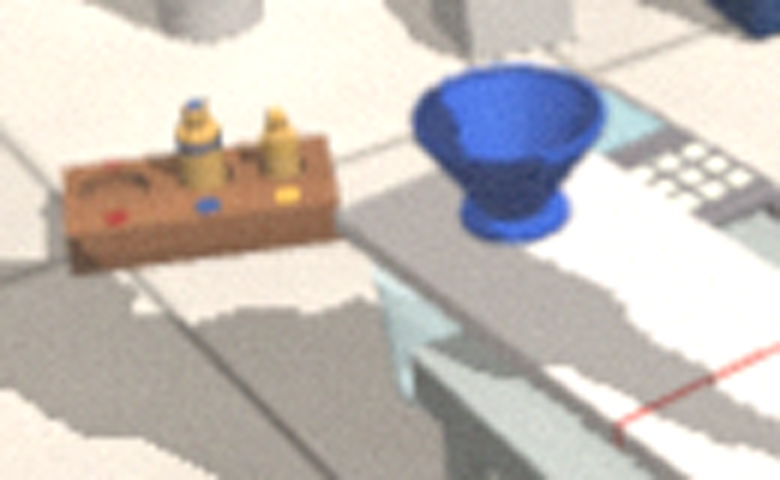

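View pics/p3t.png

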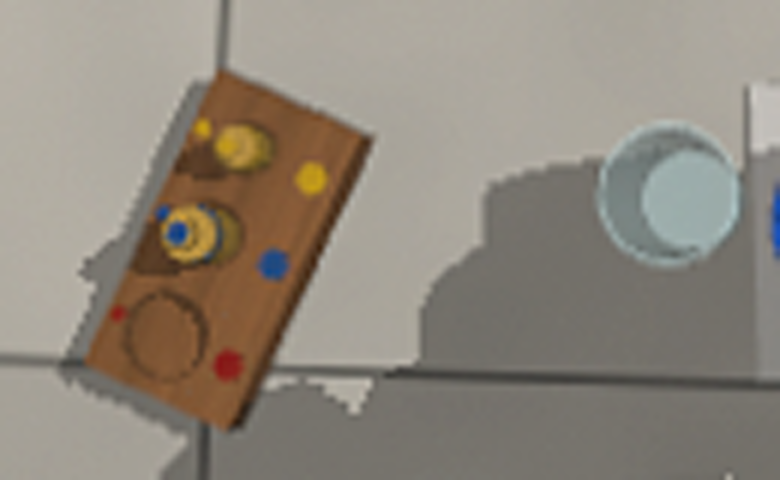

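The weight stands upright in the blue socket (knob at (178,233) top, (195,103) side). Now check its height and grip the cleat.

Run:
```python
from h import *
sd=((195.5)/6-.5+195,(103.5)/6-.5+155)
print("w200 top",tri([t2(178,233)],[sd]))
C=np.array([.570,-.2612])
print(arm.move_straight((*C,.199),max_speed=.1,max_force=15)); st("down")
arm.command_gripper(0.); st("grip")
shot("side","c1",(250,150,410,280),4.5);shot("top","c1t",(225,165,415,265),4.2)
```

```text
w200 top [[0.5391 0.3766 0.077  0.0013]]
False
down t 16.81 p [ 0.5705 -0.2615  0.1999] F [ 0.14 -0.06  0.28] M [-0.01  0.03 -0.02] w 0.0551
grip t 17.24 p [ 0.5705 -0.2618  0.1999] F [ 0.2  -1.72  2.73] M [-0.2   0.09  0.05] w 0.0154
```

View pics/c1.png

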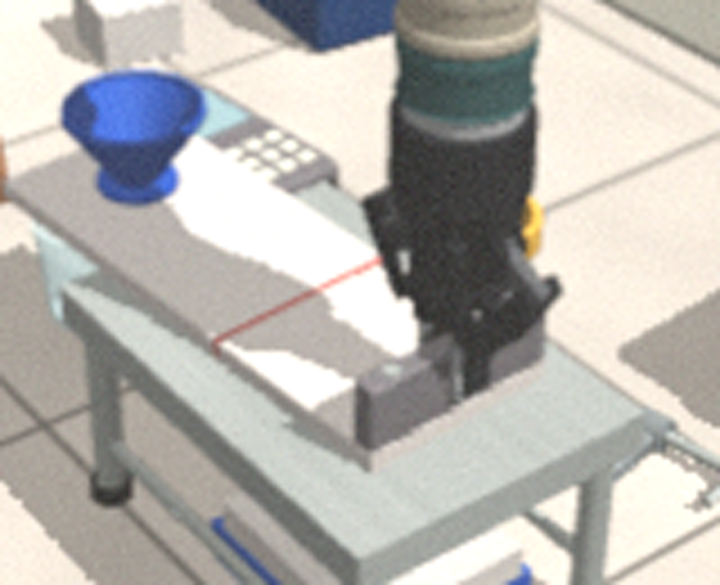

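View pics/c1t.png

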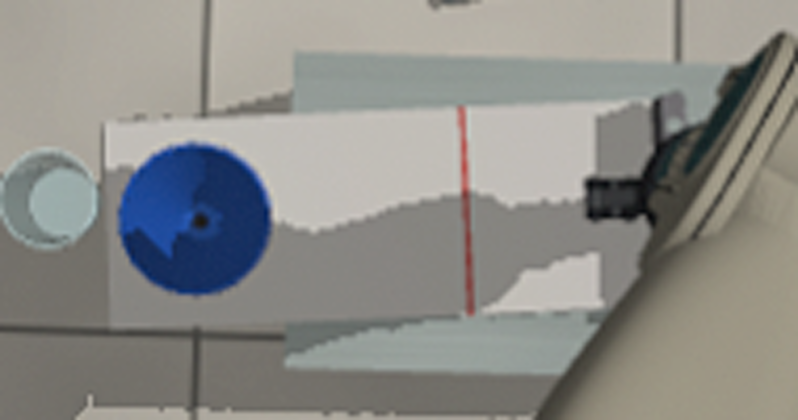

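Gripped on the cleat (460,350 in the side view); the board hasn't moved and the red line is at (466,210) in the top view. Slide most of the way while squaring, then measure.

Run:
```python
from h import *
a=np.pi/2
arm.move_straight((.5685,-.205,.199),attitude=down(a+.034),max_speed=.04,max_force=40); st("half")
print(arm.move_straight((.565,-.165,.199),attitude=down(a),max_speed=.04,max_force=40)); arm.hold(.3);st("near")
shot("side","d1",(250,150,410,280),4.5);shot("top","d1t",(205,165,395,265),4.2)
```

```text
half t 18.9 p [ 0.5691 -0.2066  0.1999] F [ 0.26 -5.67  5.29] M [-0.82  0.1   0.13] w 0.0155
False
near t 20.35 p [ 0.5657 -0.1666  0.1999] F [-0.17 -6.14  5.3 ] M [-0.8   0.12  0.05] w 0.0153
```

View pics/d1.png

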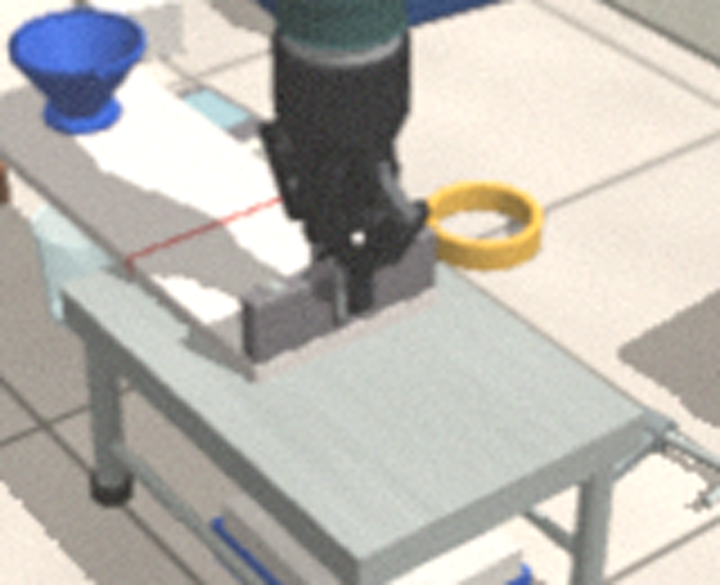

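View pics/d1t.png

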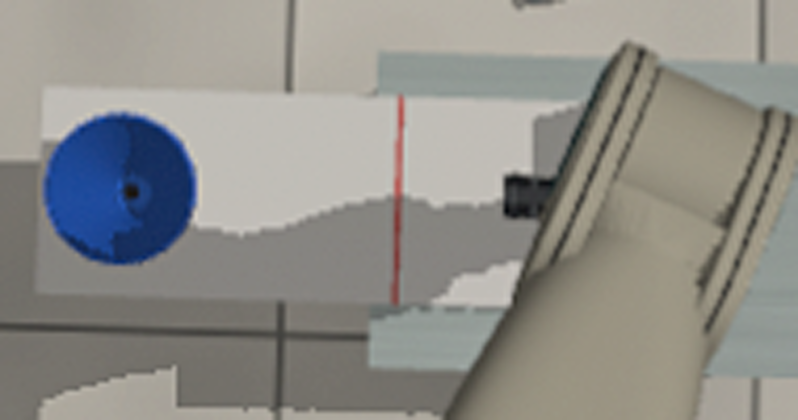

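Run:
```python
from h import *
def q(x,y): return ((x+.5)/4.2-.5+205,(y+.5)/4.2-.5+165)
def s(x,y): return ((x+.5)/4.5-.5+250,(y+.5)/4.5-.5+150)
print("line",cast("top",[q(402,96),q(395,304)],.172))
print("line near end tri",tri([q(395,304)],[s(128,260)]))
print("outer corners",cast("top",[q(44,87),q(36,292)],.172))
print("stand edge",cast("top",[q(379,52),q(369,368)],.160))
print("funnel rim",cast("top",[q(120,189)],.230))
print("beaker px",[ ((x/6+125-205)*4.2) for x in (670,)])
d=np.load("d1t.npz")["d"]
for p in [q(60,270),q(300,130),q(480,130)]:
    o,r=ray("top",[p]);v=[ (o+r[0]*x)[2] for x in d[int(p[1])-2:int(p[1])+3,int(p[0])-2:int(p[0])+3].ravel()]
    print("board z",np.median(v))
```

```text
line [[ 0.6301 -0.0394  0.172 ]
 [ 0.4999 -0.0388  0.172 ]]
line near end tri [[ 0.5    -0.0389  0.1704  0.0004]]
outer corners [[0.6295 0.1862 0.172 ]
 [0.5007 0.1861 0.172 ]]
stand edge [[ 0.6587 -0.0237  0.16  ]
 [ 0.4591 -0.0233  0.16  ]]
funnel rim [[0.5646 0.1263 0.23  ]]
beaker px [133.00000000000009]
board z 0.17050910631444816
board z 0.1716204971834756
board z 0.17275755767829515
```

The board is square (line ends −0.0394/−0.0388) and the edge is at −0.0235, so it has 15.6 mm to go.

Run:
```python
from h import *
print(arm.move_straight((.564,-.1494,.1985),attitude=down(np.pi/2),max_speed=.02,max_force=40)); arm.hold(.5);st("there")
shot("side","e1",(215,150,375,280),4.5);shot("top","e1t",(205,165,395,265),4.2)
```

```text
False
there t 21.88 p [ 0.5653 -0.1516  0.2001] F [ 0.3  -7.01  5.95] M [-1.04  0.1   0.05] w 0.0152
```

View pics/e1.png

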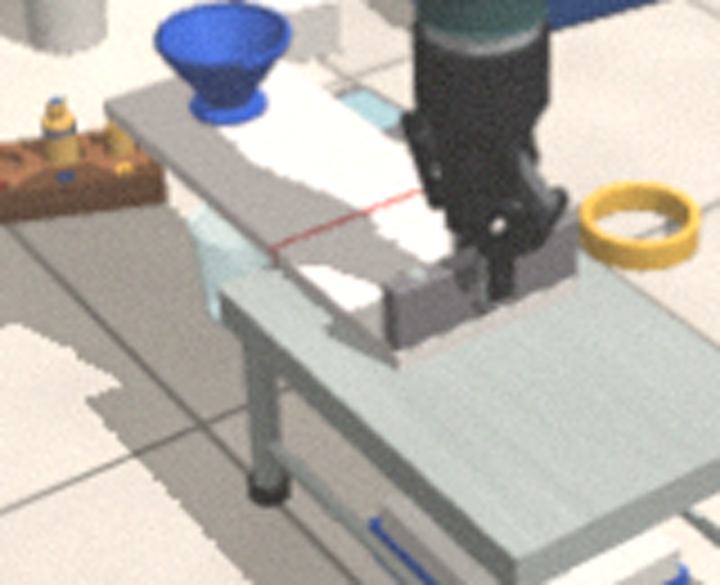

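View pics/e1t.png

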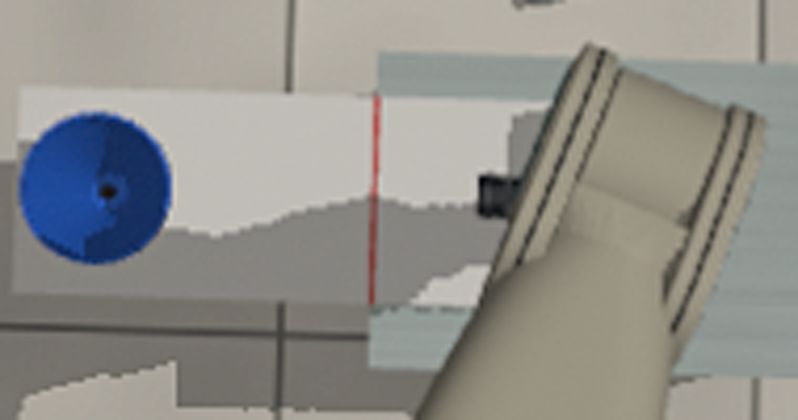

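```bash
cat > chk.py <<'E'
from h import *
import sys
def chk(top,side,lt,oc,fr):
    def q(x,y): return ((x+.5)/4.2-.5+205,(y+.5)/4.2-.5+165)
    print("line",cast("top",[q(*p) for p in lt],.172))
    print("outer",cast("top",[q(*p) for p in oc],.172)); print("funnel",cast("top",[q(*fr)],.230))
    T=np.load(top+".npz");im=T["im"];d=T["d"]
    o,_=ray("top",[(0,0)])
    # plane fit to white board pixels via depth
    v,u=np.mgrid[189:235:2,212:330:2];u=u.ravel();v=v.ravel()
    hsv=cv2.cvtColor(im,cv2.COLOR_BGR2HSV)[v,u];o,r=ray("top",np.c_[u,v]);P=o+r*d[v,u][:,None]
    k=(hsv[:,1]<40)&(abs(P[:,2]-.171)<.008);P=P[k]
    A=np.c_[P[:,:2],np.ones(len(P))];c=np.linalg.lstsq(A,P[:,2],rcond=None)[0]
    print("plane slope x,y",c[:2],"n",len(P), "z at edge",c@[.5637,-.0235,1],"res",np.std(A@c-P[:,2]))
chk("e1t","e1",[(378.5,96),(372,304)],[(19,87),(11,292)],(96,188))
def s(x,y): return ((x+.5)/4.5-.5+215,(y+.5)/4.5-.5+150)
def q(x,y): return ((x+.5)/4.2-.5+205,(y+.5)/4.2-.5+165)
print("tri near line end, far outer corner", tri([q(372,304),q(11,292)],[s(272,247),s(106,104)]))
# same plane fit at start
T=np.load("top0.npz");im=T["im"];d=T["d"]
v,u=np.mgrid[196:240:2,252:365:2];u=u.ravel();v=v.ravel();o,r=ray("top",np.c_[u,v]);P=o+r*d[v,u][:,None]
hsv=cv2.cvtColor(im,cv2.COLOR_BGR2HSV)[v,u]
k=(hsv[:,1]<40)&(abs(P[:,2]-.171)<.008);P=P[k];A=np.c_[P[:,:2],np.ones(len(P))];c=np.linalg.lstsq(A,P[:,2],rcond=None)[0];print("start slope",c,len(P))
E
python3 chk.py
```

```text
line [[ 0.6297 -0.0246  0.172 ]
 [ 0.4995 -0.0245  0.172 ]]
outer [[0.6291 0.2021 0.172 ]
 [0.5002 0.2019 0.172 ]]
funnel [[0.5647 0.1408 0.23  ]]
plane slope x,y [-0.0008 -0.0027] n 1013 z at edge 0.17147522052363345 res 0.0024893224897828323
tri near line end, far outer corner [[ 0.4995 -0.0245  0.1723  0.0001]
 [ 0.5015  0.2022  0.167   0.0031]]
start slope [-0.0028  0.0004  0.173 ] 935
```

The line is at y −0.0245 against the edge at −0.0235, and the slope is about 3 mrad. The funnel is 1.5 mm from the beaker axis, the tool presses down about 6 N, and the weight stands in its socket. One check that it's still, then hand in.

Run:
```python
from h import *
arm.hold(.8);st("a")
shot("top","f1t",(125,180,255,260),6); st("b")
a=np.load("e1t.npz")["im"];b=np.load("f1t.npz")["im"]
print("diff board",np.abs(a[165:265,205:395].astype(int)-b[165:265,205:395]).mean())
arm.job_done()
```

```text
a t 22.78 p [ 0.5653 -0.1516  0.2001] F [ 0.95 -6.44  6.46] M [-1.1   0.08  0.05] w 0.015
b t 22.83 p [ 0.5653 -0.1516  0.2001] F [ 0.3  -6.13  6.67] M [-1.06  0.08 -0.01] w 0.015
diff board 0.43294736842105264
the job is handed in; nothing more can be done
```

View pics/f1t.png

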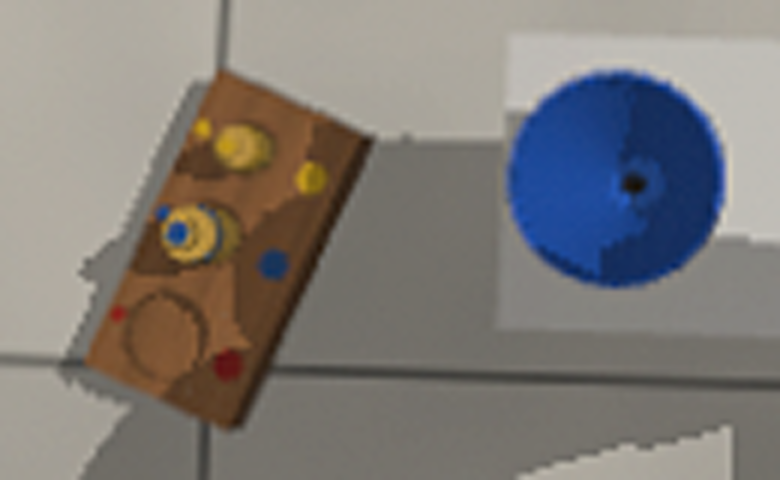

